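# Unclip a wash cartridge and park it

## Robot

A 6-joint arm with a two-finger parallel gripper is mounted at the origin on a cart in front of the work surface, level with it; the furniture and walls round the work are solid. World frame = base frame: x ahead of the robot, y to its left, z up, the work surface at z = 0. Lengths are in mm, angles in rad, forces in N, time in s.
With the tool pointing down it reaches from about 425 to 950 mm from the base axis. Payload 3.5 kg.
Tool frame: the origin (TCP) lies on the centre line of the jaws, within the pads' length; the fingertips stand robot.nose_length ahead of it and the grasp point (between the pads) lies 6 mm ahead of it (robot.nose_length is the distance from the TCP to the fingertips, in mm); z points along the fingers, y is the line along which they close (so a half turn about z gives the same grasp; the last joint's range is limited). The gripper opens to 85 mm and grips with 20 to 120 N. Pads are 22 mm wide; open, the fingers measure 114 mm over their backs; the gripper's body (76 mm by 85 mm) begins 54 mm behind the grasp point. The pads swing forward as they close: fully open they stand 13 mm farther back than shut.
Start: joints at [-1.274, 0.286, 1.577, -0, 1.279, -0.15], TCP at [291.676, -608.713, 256.325] pointing down, gripper open.
Joint ranges: [-2.77, 2.77], [-0.9, 2.22], [0.21, 2.48], [-1.53, 4.67], [0.24, 2.81], [-2.84, 2.84]. Speed limits (rad/s): [2.79, 2.79, 3.14, 3.14, 3.14, 3.14].

## Interface

Orientations are given as a unit quaternion [w, x, y, z].
In Python, from plant import sensors, get_image, job, robot gives the robot as it stands. The module is installed in compiled form; this text tells all that it offers.
- The arm moves only by the shell command python3 -m jog 'ROWS' [FORCE]. ROWS is JSON, a list of rows, each an object of numbers: "grip": the closure in counts, from 0 (fully open) to 255 (shut); "x", "y", "z": the shift along the tool's x, y, z in m; "yaw": the turn about the tool's z in degrees. A call has 1 to 20 rows; each row shifts and turns the commanded pose from where the row before left it, along the tool's axes as they then stand; what a row does not reach is not made up. A row lasts 1/12 s, in which the tool goes at most 41.7 mm and 7.16 degrees, less where a joint would pass 70% of its speed; a pose out of reach is approached as far as the arm can. A call with a gripper value outside its range is refused whole. The fingers move at their own pace and stop on an object; FORCE is the grip in N (left out, the last holds). Time passes only in rows, so rows that do not move let the fingers close. It gives the time, the measured TCP pose, the force, the opening and the grip force at its end, in the units of the state.
- sensors.sense(): the state, without advancing time (a new reading comes with each control period).
- get_image(name): name is "scene" or "top" or "wrist"; returns a dict with "color" (384x512x3 uint8, red, green, blue), "fx", "fy", "cx", "cy" (pixels), "R" (3x3) and "t" (3): a world point X has camera coordinates R X + t. Camera axes: x right, y down, z forward; pixel columns grow to the right and rows downward; lengths in mm; the calibration is good to about 2 mm. A picture is of the moment at which its call begins. There is no depth.
- job.job_done(): hands the job in; it is judged then, once.
The state is a dict: "time": time; "qpos": joint angles; "joint_vel": joint speeds; "tau": joint torques, N m; "tool_pos": TCP position; "tool_rot": TCP orientation; "force": force on the tool from outside, world axes, zero at the start; "torque": the same for the moment, N m; "grip_width": finger opening in mm; "grip_force": force on a finger pad.
Only numpy, scipy, OpenCV 4.12 (cv2) and the standard library are available. Lean on these libraries where they do the work, as an engineer would, in place of code of your own. Each camera call takes 0.05 s, during which the arm holds its last target. There are 200 camera calls.

## Task

Move the clipped cartridge from the wash dock to the empty parking dock. Push its release collar down and keep it held down while you draw the cartridge straight up out of the wash dock, then set it fully home in the parking dock and let go, so that it clips in. Be gentle: never force the cartridge against either dock, neither by tugging while it is still clipped nor by leaning hard on the collar, and leave the other things on the bench where they are.

Things in the scene. Friction and masses are not known exactly. Their poses are not given: they have to be found in the camera images.
- cartridge: Upright grey plastic cartridge, about 0.2 kg, clipped in the wash dock. Origin: centre of its foot's underside, z up. Foot 30 (x) x 22 (y) mm, 40 mm long, its lowest 8 mm stepped in up to 2.5 mm a side; flange 48 x 38 mm at z = 40 to 48 mm, which rests on the dock's top when fully home; grip block from z = 48 to 116 mm; port stub on top to z = 126 mm. Over 40 N against a dock is forcing.
- grip (a point): Point on the cartridge's axis at z = 98 mm, in its white upright grip block, 26 mm (cartridge x) by 20 mm (y), top at z = 116 mm. Axes as the cartridge's. Grasp the block across its 20 mm, along y, the fingers straddling it from above with their tips on the collar's wings: closed softly while pressing the collar, they keep it down by their grip.
- collar_low (a point): Point on the cartridge's axis at z = 68 mm, not on the collar itself. The release collar, a grey plate round the grip block 34 (x) x 68 (y) x 6 mm, has a ribbed wing at each side, |y| = 12 to 34 mm. At rest its top is 0 to 14 mm above this point, differing each time, not measured: feel for it. It goes down 8.5 mm on a spring to a hard stop: 2 N to start, 1 N more per mm, 10.5 N at the stop.
- pawl_line (a point): Point on the cartridge's axis at z = 22.5 mm, level with two steel pawls that stick out 5 mm at the foot's x ends and hook under the dock's lips. They draw in as the collar goes down, are surely free once it is 7 mm down (9 N), and come out again when it is let up. While latched the cartridge rises only 1.5 mm, then resists. It must go into a dock with the pawls drawn in, collar still held down.
- wash_dock: Fixed aluminium dock with two hose barbs on its -x end, on a steel foot plate 100 x 86 x 6 mm; holds the cartridge at the start. Origin: centre of its underside. Block 62 (x) x 45 (y) mm, top at z = 50 mm. Central pocket 33 (x) x 25 (y) mm, 1.5 mm of play a side, open down to z = 6 mm, undercut at its x ends below z = 38 mm. Fully home, the cartridge's origin is at z = 10 mm on the dock's axis.
- park_dock: Fixed aluminium parking dock, empty at the start: block and pocket as the wash dock's (pocket 33 mm in x, 25 mm in y, top at z = 50 mm) but no barbs, and low kerbs (14 mm high) along two sides of its foot plate. Origin: centre of its underside. Fully home, the cartridge's origin is at z = 10 mm on the dock's axis, its x axis along the dock's x, either way round.
- carton: Bystander: open white carton 91 x 108 x 67 mm, origin under its centre.
- small_bottle: Bystander: small capped glass bottle, 56 mm in diameter, 108 mm tall, origin under its centre.
- marker: Bystander: marker pen lying on the bench, 135 mm long and 17 mm thick, origin under its centre, its length along its y.
Mind the look-alikes: they are no part of the job. What is shaped like the cartridge but green or purple is not meant.

How it is judged:
By the outcome, as a careful person would: the job done as asked, in the order asked, and still so for the second after the job is handed in, with the robot touching nothing.
It also fails if it takes over 48 s, if anything falls off the work surface, if the arm or the gripper's body presses on something with over 40 N, if the wrist force passes 120 N, or if a joint passes its speed limit or range.

## Working session

There is one attempt and no reset: what is moved stays moved. The work goes in short steps, Python scripts to look and compute and a shell command to move; the robot and the scene stay as the last step left them, time stands still between calls to the robot, and variables do not carry over. Pictures are saved under pics/ and viewed, at most 10 in all, crops included, and the job is handed in when it is done.

```bash
mkdir -p pics; cat > h.py <<'E'
import numpy as np, cv2
from plant import sensors, get_image, job, robot
def snap(name,fn):
    im=get_image(name); cv2.imwrite(f'pics/{fn}.png',im['color'][:,:,::-1]); np.save(f'pics/{fn}.npy',im,allow_pickle=True); return im
def load(fn): return np.load(f'pics/{fn}.npy',allow_pickle=True).item()
def ray(im,u,v,z):
    R=np.array(im['R']);t=np.array(im['t']);c=-R.T@t
    d=R.T@np.array([(u-im['cx'])/im['fx'],(v-im['cy'])/im['fy'],1]); return c+d*(z-c[2])/d[2]
def proj(im,X):
    p=np.array(im['R'])@np.array(X)+np.array(im['t']); return p[0]/p[2]*im['fx']+im['cx'],p[1]/p[2]*im['fy']+im['cy']
E
python3 - <<'E'
from h import *
a=snap('top','top1');b=snap('scene','scene1')
s=cv2.hconcat([cv2.imread('pics/top1.png'),cv2.imread('pics/scene1.png')]);
s=sensors.sense();print(robot.nose_length,s['tool_pos'],s['tool_rot'],s['force'],s['time'])
for i in(a,b):print(-np.array(i['R']).T@i['t'],i['fx'])
E
```

```text
25.0 [ 291.52511123 -608.19952516  255.02696488] [-1.10052626e-03  9.75146744e-01  2.21557240e-01 -7.84165369e-05] [-0.66132539 -0.10879131  0.01465793] 0.1
[ 427.95955951  143.25038452 1341.9960318 ] 456.4131636632645
[-40.33523213 715.01045073 676.06161245] 372.25897441087784
```

View pics/top1.png

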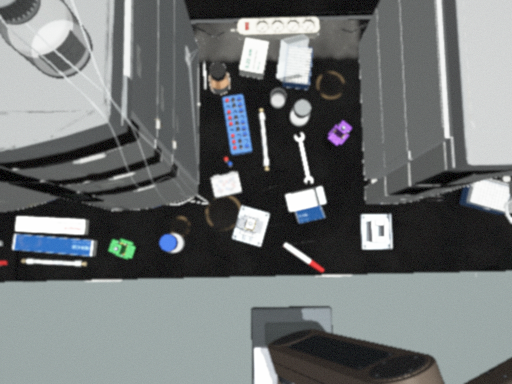

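View pics/scene1.png

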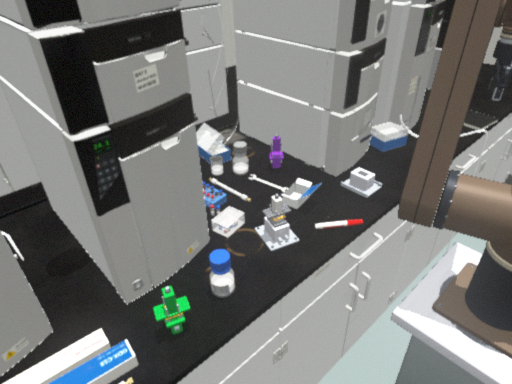

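The top view shows three cartridge-shaped things: green at (122,248), purple at (340,132), and grey/white in a plated dock at (251,226). The grey one fits. The empty dock with a dark pocket is at (377,231). I'll confirm both in one enlarged crop.

```bash
python3 - <<'E'
from h import *
a=load('top1');c=cv2.imread('pics/top1.png');d=cv2.imread('pics/scene1.png')
L=cv2.resize(c[198:254,224:276],(400,430),interpolation=cv2.INTER_CUBIC)
M=cv2.resize(c[206:256,354:402],(400,417),interpolation=cv2.INTER_CUBIC)
o=np.zeros((430,800,3),np.uint8);o[:430,:400]=L;o[:417,400:]=M
cv2.imwrite('pics/crop1.png',o)
for n,(u,v),z in [('cart top',(251,226),110),('plate',(251,226),6),('park',(377,231),50),('park pl',(377,231),6)]: print(n,ray(a,u,v,z))
# foot-plate masks
g=cv2.cvtColor(c,cv2.COLOR_BGR2GRAY)
for n,(x0,y0,x1,y1) in dict(wash=(224,198,276,254),park=(354,206,402,256)).items():
    m=(g[y0:y1,x0:x1]>90).astype(np.uint8)
    cs,_=cv2.findContours(m,cv2.RETR_EXTERNAL,cv2.CHAIN_APPROX_NONE);k=max(cs,key=cv2.contourArea)
    r=cv2.minAreaRect(k);bp=cv2.boxPoints(r)+[x0,y0]
    W=np.array([ray(a,u,v,6)[:2] for u,v in bp]);e=np.diff(np.vstack([W,W[:1]]),axis=0)
    print(n,r[1],bp.round(1).tolist(),W.mean(0).round(1),np.linalg.norm(e,axis=1).round(1),np.degrees(np.arctan2(e[:,1],e[:,0])).round(1))
E
```

```text
cart top [490.64666264 158.8657705  110.        ]
plate [495.93844813 160.18395668   6.        ]
park [ 471.38683195 -195.10977263   50.        ]
park pl [ 472.86578385 -206.63290935    6.        ]
wash (42.437808990478516, 39.84188461303711) [[220.0, 235.4], [231.2, 197.2], [272.0, 209.2], [260.7, 247.4]] [507.4 174.7] [116.9 125.  116.5 123.9] [ -17.3 -107.8  162.1   72.4]
park (36.0, 32.0) [[360.0, 213.0], [392.0, 213.0], [392.0, 249.0], [360.0, 249.0]] [ 473.2 -203.7] [ 93.4 104.8  92.6 104.8] [-91.3 176.8  88.7  -2.7]
```

View pics/crop1.png

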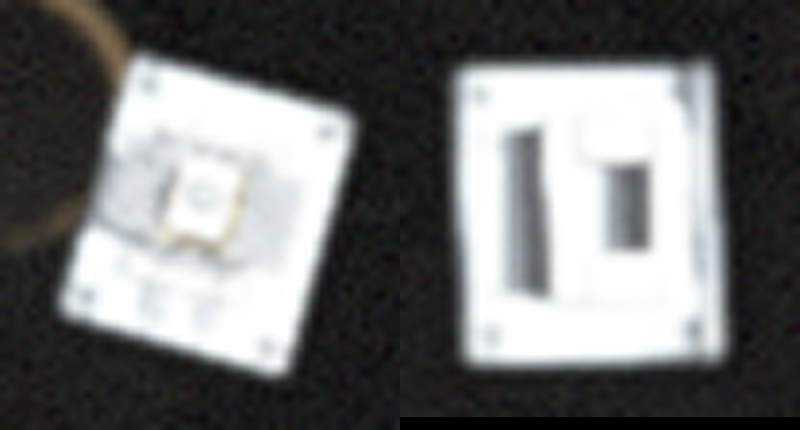

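The crop confirms it. On the left, the white and grey cartridge with its collar wings sits in the barbed wash dock: block near (251,226), barbs on its lower, -x end, yaw about -16°. On the right is the empty dock with a dark pocket (about 377-382,231). I'll go over the parking dock first for a wrist view, then on to the wash dock.

```bash
python3 -m jog '[{"x":0.0282,"y":-0.0238},{"x":0.0282,"y":-0.0238},{"x":0.0282,"y":-0.0238},{"x":0.0282,"y":-0.0238},{"x":0.0282,"y":-0.0238},{"x":0.0282,"y":-0.0238},{"x":0.0282,"y":-0.0238},{"x":0.0282,"y":-0.0238},{"x":0.0282,"y":-0.0238},{"x":0.0282,"y":-0.0238},{"x":0.0282,"y":-0.0238},{"x":0.0282,"y":-0.0238},{"yaw":6.5},{"yaw":6.5},{"yaw":6.5},{"yaw":6.5},{"x":0},{"x":0}]'
python3 - <<'E'
from h import *
w=snap('wrist','w1');print(-np.array(w['R']).T@w['t'],w['fx'],w['R'])
s=sensors.sense();print(s['tool_pos'],s['tool_rot'],s['force'],s['qpos'])
print([proj(w,(472,-203,z)) for z in (6,50)])
E
```

```text
[ 351.18892355 -579.65873047  373.53975242] 270.35691093499037 [[ 0.43189164 -0.90192301 -0.0021185 ]
 [-0.8704288  -0.41742345  0.26098155]
 [-0.23626957 -0.11087175 -0.96534146]]
[ 291.53239682 -608.27564853  255.23786871] [-9.45597261e-04  9.75149756e-01  2.21544698e-01 -7.31523224e-05] [ 0.24716772 -1.32373597 -0.09473917] [-1.27401110e+00  2.87013691e-01  1.57782721e+00 -7.56717989e-06
  1.27864858e+00 -1.50009292e-01]
[(np.float64(-19.173321788096928), np.float64(-141.29568580216525)), (np.float64(-67.10305880448158), np.float64(-188.2255923231418))]invalid input at $[0]: expected keys grip, x, y, z, yaw
```

View pics/w1.png

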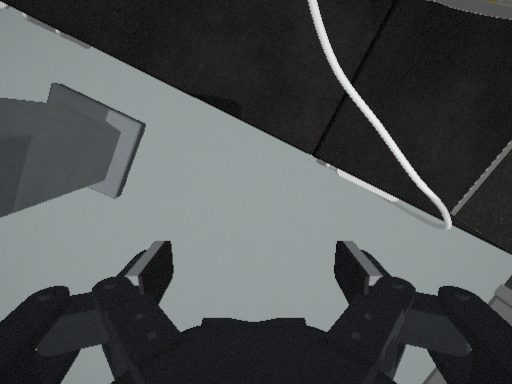

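The call was refused and nothing moved: each row needs all five keys. The wrist picture shows only the bench edge and the fingers. I'll retry with full rows.

```bash
python3 -m jog '[{"grip":0,"x":0.0282,"y":-0.0238,"z":0,"yaw":0},{"grip":0,"x":0.0282,"y":-0.0238,"z":0,"yaw":0},{"grip":0,"x":0.0282,"y":-0.0238,"z":0,"yaw":0},{"grip":0,"x":0.0282,"y":-0.0238,"z":0,"yaw":0},{"grip":0,"x":0.0282,"y":-0.0238,"z":0,"yaw":0},{"grip":0,"x":0.0282,"y":-0.0238,"z":0,"yaw":0},{"grip":0,"x":0.0282,"y":-0.0238,"z":0,"yaw":0},{"grip":0,"x":0.0282,"y":-0.0238,"z":0,"yaw":0},{"grip":0,"x":0.0282,"y":-0.0238,"z":0,"yaw":0},{"grip":0,"x":0.0282,"y":-0.0238,"z":0,"yaw":0},{"grip":0,"x":0.0282,"y":-0.0238,"z":0,"yaw":0},{"grip":0,"x":0.0282,"y":-0.0238,"z":0,"yaw":0},{"grip":0,"x":0,"y":0,"z":0,"yaw":6.5},{"grip":0,"x":0,"y":0,"z":0,"yaw":6.5},{"grip":0,"x":0,"y":0,"z":0,"yaw":6.5},{"grip":0,"x":0,"y":0,"z":0,"yaw":6.5},{"grip":0,"x":0,"y":0,"z":0,"yaw":0},{"grip":0,"x":0,"y":0,"z":0,"yaw":0}]'
python3 - <<'E'
from h import *
w=snap('wrist','w2');
s=sensors.sense();print(s['tool_pos'],s['tool_rot'],s['force'],s['qpos'])
print([proj(w,(472,-203,z)) for z in (6,50)])
E
```

```text
time: 1.65
tool_pos: [473.3, -204.8, 256.1]
tool_rot: [-0.0, 1.0, -0.002, -0.0]
force: [0.1, -0.3, -0.5]
grip_width: 85.6
grip_force: 0.0
[ 473.32533869 -204.8791425   256.09992235] [-1.31306096e-04  9.99997634e-01 -2.16451841e-03 -1.72617453e-04] [-0.68551522 -0.22966574 -0.03012066] [-6.05412398e-01 -6.82945065e-02  1.96323550e+00  2.15194458e-05
  1.24708494e+00  9.69706120e-01]
[(np.float64(252.29420895666848), np.float64(176.50273693546728)), (np.float64(252.14603550324404), np.float64(182.9996185854922))]
```

View pics/w2.png

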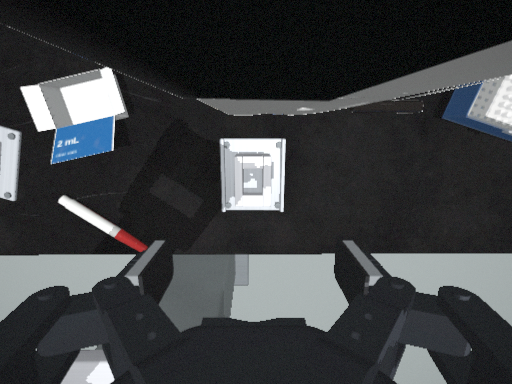

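The wrist view shows the parking dock centred at about (252,175), its foot plate at u 220–285 and v 138–212, and the pocket near (252,173), yaw close to 0. I'll measure the plate and pocket with contours.

```bash
cat >> h.py <<'E'
def rect(im,mask,z,off=(0,0)):
    cs,_=cv2.findContours(mask.astype(np.uint8),cv2.RETR_EXTERNAL,cv2.CHAIN_APPROX_NONE)
    k=max(cs,key=cv2.contourArea).reshape(-1,2)+np.array(off)
    W=np.array([ray(im,u,v,z)[:2] for u,v in k],np.float32)
    return cv2.minAreaRect(W)
E
python3 - <<'E'
from h import *
w=load('w2');g=cv2.cvtColor(w['color'],cv2.COLOR_RGB2GRAY)
x0,y0=205,122;c=g[y0:225,x0:300]
for T in(70,110):print('plate z6',rect(w,c>T,6,(x0,y0)))
cv2.imwrite('pics/parkc.png',cv2.resize(c,None,fx=6,fy=6,interpolation=cv2.INTER_CUBIC))
print([[round(q,1) for q in proj(w,(472+a,-203+b,50))] for a,b in((31,22.5),(31,-22.5),(-31,-22.5),(-31,22.5))])
print([[round(q,1) for q in proj(w,(472+a,-203+b,50))] for a,b in((16.5,12.5),(-16.5,-12.5))])
E
```

```text
plate z6 ((472.2249755859375, -202.8667449951172), (89.1917953491211, 103.34832000732422), 89.7581787109375)
plate z6 ((472.9775390625, -203.38096618652344), (87.59982299804688, 101.84783172607422), 89.76482391357422)
[[np.float64(233.2), np.float64(157.6)], [np.float64(270.9), np.float64(157.4)], [np.float64(270.2), np.float64(207.2)], [np.float64(234.3), np.float64(207.3)]]
[[np.float64(241.7), np.float64(169.6)], [np.float64(262.3), np.float64(196.0)]]
```

View pics/parkc.png

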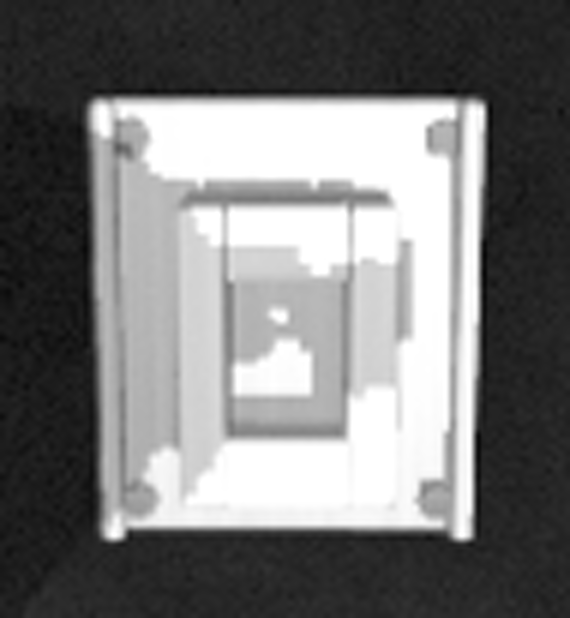

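```bash
python3 -m jog '[{"grip":0,"x":0.0018,"y":-0.0364,"z":0,"yaw":0},{"grip":0,"x":0.0018,"y":-0.0364,"z":0,"yaw":0},{"grip":0,"x":0.0018,"y":-0.0364,"z":0,"yaw":0},{"grip":0,"x":0.0018,"y":-0.0364,"z":0,"yaw":0},{"grip":0,"x":0.0018,"y":-0.0364,"z":0,"yaw":0},{"grip":0,"x":0.0018,"y":-0.0364,"z":0,"yaw":0},{"grip":0,"x":0.0018,"y":-0.0364,"z":0,"yaw":0},{"grip":0,"x":0.0018,"y":-0.0364,"z":0,"yaw":0},{"grip":0,"x":0.0018,"y":-0.0364,"z":0,"yaw":0},{"grip":0,"x":0.0018,"y":-0.0364,"z":0,"yaw":0},{"grip":0,"x":0,"y":0,"z":0,"yaw":5.4},{"grip":0,"x":0,"y":0,"z":0,"yaw":5.4},{"grip":0,"x":0,"y":0,"z":0,"yaw":5.4},{"grip":0,"x":0,"y":0,"z":0,"yaw":0},{"grip":0,"x":0,"y":0,"z":0,"yaw":0}]'
python3 - <<'E'
from h import *
w=snap('wrist','w3');
s=sensors.sense();print(s['tool_pos'],s['tool_rot'],s['force'],s['qpos'])
c=w['color'][100:260,160:340,::-1]
cv2.imwrite('pics/w3c.png',cv2.resize(c,None,fx=3.5,fy=3.5,interpolation=cv2.INTER_CUBIC))
print([proj(w,(494,160,z)) for z in (6,126)])
E
```

```text
time: 2.95
tool_pos: [494.0, 158.9, 256.2]
tool_rot: [0.0, 0.99, -0.143, -0.0]
force: [-0.1, 0.1, -0.3]
grip_width: 85.3
grip_force: 0.0
[493.99523476 158.74266281 256.23313292] [ 2.20325184e-05  9.89738805e-01 -1.42888383e-01 -8.85418115e-05] [ 0.66080317  0.63089327 -0.26453189] [ 1.15214583e-01 -6.11860594e-02  1.95625855e+00  2.83156422e-06
  1.24670262e+00  1.97276828e+00]
[(np.float64(252.74254738024865), np.float64(175.73047962187007)), (np.float64(252.46063864971413), np.float64(198.13712788574713))]
```

View pics/w3c.png

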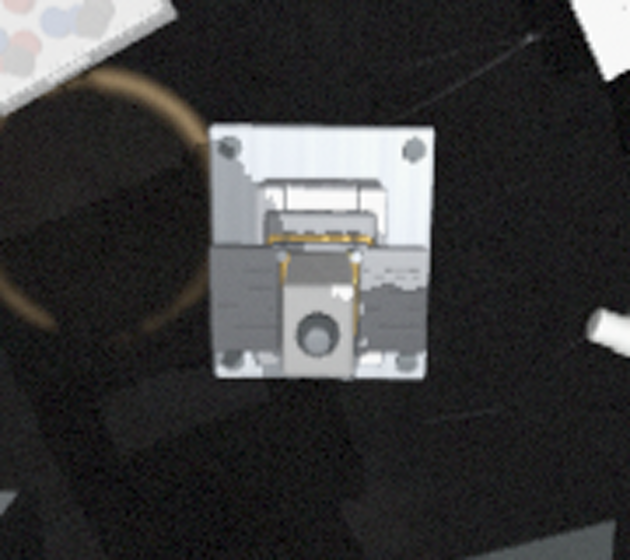

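The crop shows the wash dock plate spanning crop (210–433, 125–380), with both collar wings. The white block's top face is at crop (281–357, 285–377) and the port stub at (318,335), full-image (250.5,195.3). The barb end, -x, is toward the arm. It is close to aligned with the tool.

```bash
python3 - <<'E'
from h import *
w=load('w3');g=cv2.cvtColor(w['color'],cv2.COLOR_RGB2GRAY)
f=lambda x,y:((x+.5)/3.5-.5+160,(y+.5)/3.5-.5+100)
P=ray(w,*f(318,335),136);print('port',P)
B=np.array([ray(w,*f(x,y),126) for x,y in((281,285),(357,285),(357,377),(281,377))]);print('block',B.mean(0),np.linalg.norm(B[0]-B[1]),np.linalg.norm(B[1]-B[2]))
pl=np.array([ray(w,*f(x,y),6)[:2] for x,y in((210,126),(433,128),(424,379),(216,379))]);print('plate',pl.mean(0),np.linalg.norm(np.roll(pl,-1,0)-pl,axis=1),[np.degrees(np.arctan2(*(pl[a]-pl[b])[::-1])) for a,b in((0,3),(1,2))])
x0,y0=200,125;m=g[y0:215,x0:290]
r=rect(w,m>75,6,(x0,y0));print('plate',r)
wl=np.array([ray(w,*f(x,y),78)[:2] for x,y in((210,246),(430,247))]);print('collar back edge dir',np.linalg.norm(wl[0]-wl[1]),np.degrees(np.arctan2(*(wl[0]-wl[1])[::-1])))
c=(P[:2]+B.mean(0)[:2])/2
s=sensors.sense();q=s['tool_rot'];a=2*np.arctan2(q[2],q[1]);d=c-s['tool_pos'][:2]
print('tool x ang',np.degrees(a),'shift tool x,y:',d@[np.cos(a),np.sin(a)],d@[np.sin(a),-np.cos(a)])
E
```

```text
port [499.56778599 160.18451098 136.        ]
block [497.97922378 160.48116088 126.        ] 20.32380899143245 25.70051201575481
plate [497.96018063 160.92851607] [ 84.65159423  99.61391672  84.70387841 100.35672559] [np.float64(-16.877768130179266), np.float64(-16.84936071049666)]
plate ((507.9646301269531, 171.1243896484375), (111.49319458007812, 112.9208984375), 72.63412475585938)
collar back edge dir 69.43619346582294 73.33361100029315
tool x ang -16.43003845017745 shift tool x,y: 4.133381885791193 -2.8767464419051474
```

Cartridge axis at about (498.3,160.5) with yaw −16.8°. Shift x +4, y −2.9, yaw +0.4, start closing to about 28 mm, and come down to TCP z≈165.

```bash
python3 -m jog '[{"grip":170,"x":0.004,"y":-0.0029,"z":0.01,"yaw":0.4},{"grip":170,"x":0,"y":0,"z":0.027,"yaw":0},{"grip":170,"x":0,"y":0,"z":0.027,"yaw":0},{"grip":170,"x":0,"y":0,"z":0.027,"yaw":0},{"grip":170,"x":0,"y":0,"z":0,"yaw":0},{"grip":170,"x":0,"y":0,"z":0,"yaw":0},{"grip":170,"x":0,"y":0,"z":0,"yaw":0},{"grip":170,"x":0,"y":0,"z":0,"yaw":0},{"grip":170,"x":0,"y":0,"z":0,"yaw":0}]' 25
python3 - <<'E'
from h import *
w=snap('wrist','w4');s=sensors.sense();print(s['tool_pos'],s['tool_rot'],s['force'],s['grip_width'])
c=w['color'][170:320,130:380,::-1]
cv2.imwrite('pics/w4c.png',cv2.resize(c,None,fx=3,fy=3,interpolation=cv2.INTER_CUBIC))
print([proj(w,(498.5,160.5,z)) for z in (126,136)])
E
```

```text
time: 3.75
tool_pos: [500.0, 160.7, 167.5]
tool_rot: [-0.001, 0.989, -0.148, 0.002]
force: [-0.4, -0.0, 0.1]
grip_width: 28.3
grip_force: 0.0
[499.78297844 160.71107981 167.25825597] [-4.87379045e-04  9.89022919e-01 -1.47751547e-01  1.70545412e-03] [-0.15704115 -0.45333543 -0.35038341] 28.444856325015785
[(np.float64(254.8534113581867), np.float64(235.9831742214937)), (np.float64(254.91318439413507), np.float64(242.4629801459792))]
```

View pics/w4c.png

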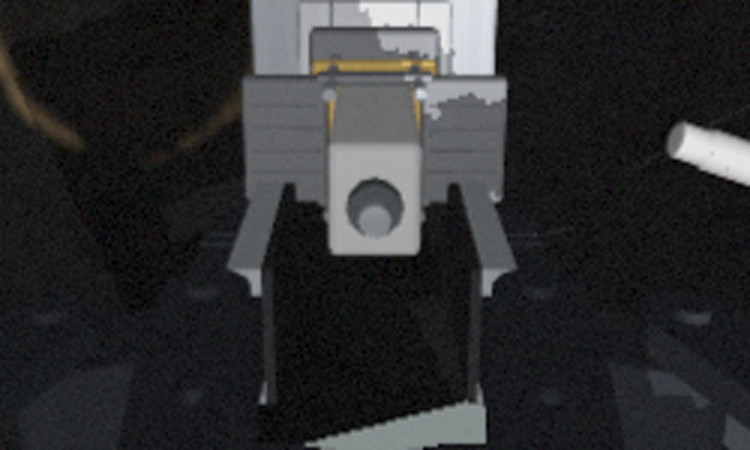

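Block top centre is at crop (374.5,198), agreeing with the estimate to 0.4 mm. The fingers straddle it evenly, at tip mid-line about 376. Next I descend and feel for the collar.

```bash
python3 -m jog '[{"grip":170,"x":-0.0012,"y":0,"z":0.016,"yaw":0},{"grip":170,"x":0,"y":0,"z":0.016,"yaw":0},{"grip":170,"x":0,"y":0,"z":0.013,"yaw":0},{"grip":170,"x":0,"y":0,"z":0,"yaw":0},{"grip":170,"x":0,"y":0,"z":0,"yaw":0}]'
python3 -m jog '[{"grip":170,"x":0,"y":0,"z":0.002,"yaw":0},{"grip":170,"x":0,"y":0,"z":0.002,"yaw":0},{"grip":170,"x":0,"y":0,"z":0,"yaw":0},{"grip":170,"x":0,"y":0,"z":0,"yaw":0}]'
```

```text
time: 4.22
tool_pos: [497.5, 160.9, 120.6]
tool_rot: [0.0, 0.989, -0.148, -0.0]
force: [0.7, 0.1, -0.1]
grip_width: 28.7
grip_force: 0.0
time: 4.55
tool_pos: [497.8, 161.0, 116.9]
tool_rot: [-0.0, 0.989, -0.148, 0.0]
force: [-1.0, -0.0, -0.6]
grip_width: 28.3
grip_force: 0.0
```

```bash
python3 -m jog '[{"grip":170,"x":0,"y":0,"z":0.002,"yaw":0},{"grip":170,"x":0,"y":0,"z":0.002,"yaw":0},{"grip":170,"x":0,"y":0,"z":0,"yaw":0},{"grip":170,"x":0,"y":0,"z":0,"yaw":0}]'
```

```text
time: 4.88
tool_pos: [497.3, 160.9, 112.1]
tool_rot: [0.0, 0.989, -0.148, -0.0]
force: [0.0, -0.4, -1.0]
grip_width: 28.3
grip_force: 0.0
```

```bash
python3 -m jog '[{"grip":170,"x":0,"y":0,"z":0.002,"yaw":0},{"grip":170,"x":0,"y":0,"z":0.002,"yaw":0},{"grip":170,"x":0,"y":0,"z":0,"yaw":0},{"grip":170,"x":0,"y":0,"z":0,"yaw":0}]'
```

```text
time: 5.22
tool_pos: [497.9, 161.0, 108.9]
tool_rot: [-0.0, 0.989, -0.148, 0.0]
force: [-1.2, -0.2, 4.2]
grip_width: 28.6
grip_force: 2.1
```

Contact: 4.2 N, about 2 mm down. Press a further 4 mm.

```bash
python3 -m jog '[{"grip":170,"x":0,"y":0,"z":0.002,"yaw":0},{"grip":170,"x":0,"y":0,"z":0.002,"yaw":0},{"grip":170,"x":0,"y":0,"z":0,"yaw":0},{"grip":170,"x":0,"y":0,"z":0,"yaw":0}]'
python3 -c "
from h import *
for i in range(3):
  s=sensors.sense();print(s['tool_pos'][2],s['force'])"
```

```text
time: 5.55
tool_pos: [498.0, 161.0, 105.3]
tool_rot: [0.0, 0.989, -0.148, 0.0]
force: [-2.0, -0.1, 7.8]
grip_width: 28.5
grip_force: 3.8
105.34508018816082 [-1.95727308 -0.14976617  7.75129809]
105.34508018816082 [-1.95727308 -0.14976617  7.75129809]
105.34508018816082 [-1.95727308 -0.14976617  7.75129809]
```

```bash
python3 -m jog '[{"grip":170,"x":0,"y":0,"z":0.001,"yaw":0},{"grip":170,"x":0,"y":0,"z":0.0008,"yaw":0},{"grip":170,"x":0,"y":0,"z":0,"yaw":0},{"grip":170,"x":0,"y":0,"z":0,"yaw":0}]'
```

```text
time: 5.88
tool_pos: [498.1, 161.0, 103.9]
tool_rot: [0.0, 0.989, -0.148, 0.0]
force: [-2.8, -0.2, 9.0]
grip_width: 28.4
grip_force: 4.5
```

9.0 N, 7 mm down. Now I close softly in two stages and watch the force, since the tips swing forward.

```bash
python3 -m jog '[{"grip":180,"x":0,"y":0,"z":0,"yaw":0},{"grip":184,"x":0,"y":0,"z":0,"yaw":0},{"grip":184,"x":0,"y":0,"z":0,"yaw":0},{"grip":184,"x":0,"y":0,"z":0,"yaw":0}]' 25
```

```text
time: 6.22
tool_pos: [497.7, 159.6, 103.7]
tool_rot: [0.002, 0.989, -0.147, -0.0]
force: [-4.0, -5.0, 9.6]
grip_width: 24.1
grip_force: 4.8
```

There is a side force of about 6 N along tool +y, so one finger has reached the block first. I'll recentre along tool +y.

```bash
python3 -m jog '[{"grip":184,"x":0,"y":0.0006,"z":0,"yaw":0},{"grip":184,"x":0,"y":0.0006,"z":0,"yaw":0},{"grip":184,"x":0,"y":0,"z":0,"yaw":0},{"grip":184,"x":0,"y":0,"z":0,"yaw":0}]'
python3 -c "
from h import *
s=sensors.sense();print(s['tool_pos'],s['force'],s['torque'])"
```

```text
time: 6.55
tool_pos: [497.6, 159.2, 103.9]
tool_rot: [0.001, 0.989, -0.148, 0.0]
force: [-2.9, -2.2, 9.4]
grip_width: 24.1
grip_force: 4.7
[497.59975448 159.23839191 103.90382378] [-2.89617977 -2.21520129  9.41449177] [-0.52365302  0.51666023 -0.03000572]
```

```bash
python3 -m jog '[{"grip":187,"x":0,"y":0.0006,"z":0,"yaw":0},{"grip":190,"x":0,"y":0,"z":0,"yaw":0},{"grip":193,"x":0,"y":0,"z":0,"yaw":0},{"grip":196,"x":0,"y":0,"z":0,"yaw":0},{"grip":196,"x":0,"y":0,"z":0,"yaw":0}]'
```

```text
time: 6.97
tool_pos: [498.0, 160.2, 104.3]
tool_rot: [-0.001, 0.989, -0.148, 0.001]
force: [-2.7, 3.3, 9.9]
grip_width: 20.2
grip_force: 11.4
```

Closed at 20.2 mm with the collar at 9.9 N (about 7.9 mm). Firm up the grip.

```bash
python3 -m jog '[{"grip":210,"x":0,"y":0,"z":0,"yaw":0},{"grip":225,"x":0,"y":0,"z":0,"yaw":0},{"grip":225,"x":0,"y":0,"z":0,"yaw":0},{"grip":225,"x":0,"y":0,"z":0,"yaw":0}]' 35
```

```text
time: 7.3
tool_pos: [498.0, 160.2, 104.3]
tool_rot: [-0.001, 0.989, -0.148, 0.001]
force: [-1.7, 3.1, 8.6]
grip_width: 19.9
grip_force: 36.3
```

```bash
python3 -m jog '[{"grip":225,"x":0,"y":0,"z":-0.0005,"yaw":0},{"grip":225,"x":0,"y":0,"z":-0.0005,"yaw":0},{"grip":225,"x":0,"y":0,"z":0,"yaw":0},{"grip":225,"x":0,"y":0,"z":0,"yaw":0}]'
python3 -m jog '[{"grip":225,"x":0,"y":0,"z":-0.001,"yaw":0},{"grip":225,"x":0,"y":0,"z":-0.001,"yaw":0},{"grip":225,"x":0,"y":0,"z":0,"yaw":0},{"grip":225,"x":0,"y":0,"z":0,"yaw":0}]'
```

```text
time: 7.63
tool_pos: [497.9, 160.1, 104.3]
tool_rot: [-0.001, 0.989, -0.148, 0.001]
force: [-0.2, 5.8, 5.3]
grip_width: 19.7
grip_force: 37.3
time: 7.97
tool_pos: [496.6, 159.1, 104.6]
tool_rot: [-0.0, 0.989, -0.148, -0.0]
force: [3.0, 3.2, -3.1]
grip_width: 19.7
grip_force: 37.7
```

```bash
python3 -m jog '[{"grip":225,"x":0,"y":0,"z":-0.001,"yaw":0},{"grip":225,"x":0,"y":0,"z":-0.001,"yaw":0},{"grip":225,"x":0,"y":0,"z":-0.001,"yaw":0},{"grip":225,"x":0,"y":0,"z":0,"yaw":0}]'
```

```text
time: 8.3
tool_pos: [496.3, 159.2, 108.1]
tool_rot: [0.0, 0.989, -0.148, -0.001]
force: [0.3, 3.1, -3.7]
grip_width: 19.7
grip_force: 38.0
```

Free: 3.7 N at 4 mm up. Draw it straight out.

```bash
python3 -m jog '[{"grip":225,"x":0,"y":0,"z":-0.002,"yaw":0},{"grip":225,"x":0,"y":0,"z":-0.003,"yaw":0},{"grip":225,"x":0,"y":0,"z":-0.003,"yaw":0},{"grip":225,"x":0,"y":0,"z":-0.003,"yaw":0},{"grip":225,"x":0,"y":0,"z":-0.003,"yaw":0},{"grip":225,"x":0,"y":0,"z":-0.003,"yaw":0}]'
python3 -m jog '[{"grip":225,"x":0,"y":0,"z":-0.003,"yaw":0},{"grip":225,"x":0,"y":0,"z":-0.004,"yaw":0},{"grip":225,"x":0,"y":0,"z":-0.004,"yaw":0},{"grip":225,"x":0,"y":0,"z":-0.004,"yaw":0},{"grip":225,"x":0,"y":0,"z":-0.005,"yaw":0},{"grip":225,"x":0,"y":0,"z":-0.01,"yaw":0},{"grip":225,"x":0,"y":0,"z":-0.015,"yaw":0},{"grip":225,"x":0,"y":0,"z":-0.01,"yaw":0},{"grip":225,"x":0,"y":0,"z":0,"yaw":0},{"grip":225,"x":0,"y":0,"z":0,"yaw":0}]'
python3 - <<'E'
from h import *
w=snap('wrist','w5');s=sensors.sense();print(s['tool_pos'],s['tool_rot'],s['force'],s['torque'],s['grip_width'])
c=w['color'][140:320,130:380,::-1]
cv2.imwrite('pics/w5c.png',cv2.resize(c,None,fx=3,fy=3,interpolation=cv2.INTER_CUBIC))
E
```

```text
time: 8.8
tool_pos: [497.1, 158.9, 126.1]
tool_rot: [0.0, 0.989, -0.148, 0.0]
force: [0.0, 1.0, -3.1]
grip_width: 19.7
grip_force: 37.9
time: 9.63
tool_pos: [497.6, 159.2, 181.7]
tool_rot: [-0.0, 0.989, -0.148, 0.001]
force: [-0.0, -0.4, -3.4]
grip_width: 19.6
grip_force: 37.7
[496.92505194 159.15415198 180.65132992] [ 5.43202988e-06  9.89017662e-01 -1.47797324e-01  1.24788921e-04] [-0.36889993 -0.14700999 -2.9103474 ] [0.04479576 0.05238597 0.02647824] 19.54038862978223
```

View pics/w5c.png

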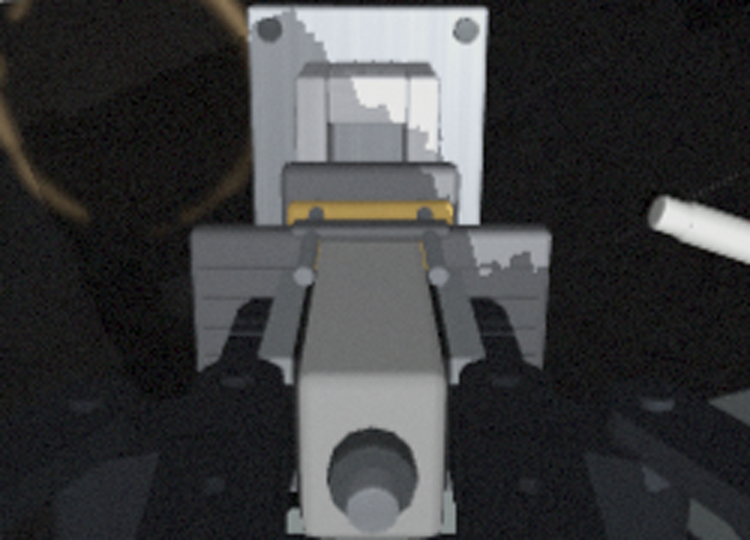

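The cartridge is held and clear of the wash dock, with the collar still pressed under the fingertips. The block top is at crop u 300–445, v 373–535, and the dock below shows its open pocket. I'll work out the cartridge's offset from the TCP and the moves to the parking dock.

```bash
python3 - <<'E'
from h import *
w=load('w5');s=sensors.sense();tp=s['tool_pos'];q=s['tool_rot'];a=2*np.arctan2(q[2],q[1])
f=lambda x,y:((x+.5)/3-.5+130,(y+.5)/3-.5+140)
X=np.array([np.cos(a),np.sin(a)]);Y=np.array([np.sin(a),-np.cos(a)])
B=np.array([ray(w,*f(x,y),tp[2]+22) for x,y in((301,373),(444,373),(444,535),(303,535))])[:,:2]
print('size',np.linalg.norm(B[0]-B[1]),np.linalg.norm(B[1]-B[2]))
off=B.mean(0)-tp[:2];ox,oy=off@X,off@Y;print('offset tool',ox,oy,'yaw',np.degrees(a))
# pickup estimate
print('pickup', (np.array([498.4,160.6])-[498.0,160.2])@X)
b=np.radians(-0.24);Xb=np.array([np.cos(b),np.sin(b)]);Yb=np.array([np.sin(b),-np.cos(b)])
for o in((ox,oy),(0.3,0)):
    tgt=np.array([473.2,-203.5])-o[0]*Xb-o[1]*Yb
    d=tgt-tp[:2];print('tgt TCP',tgt,'shift now-frame',d@X,d@Y,'yaw',np.degrees(a-b)*-1)
E
```

```text
size 19.050301917118777 25.33731799827653
offset tool 0.6791314784971674 -0.20165672184557673 yaw -16.998599697111807
pickup 0.2655854274258772
tgt TCP [ 472.52002978 -203.69881022] shift now-frame 82.7406453551337 354.1353736785063 yaw 16.758599697111805
tgt TCP [ 472.90000263 -203.49874337] shift now-frame 83.04552869993196 353.83296293544726 yaw 16.758599697111805
```

```bash
python3 -m jog '[{"grip":225,"x":0.0083,"y":0.0354,"z":0,"yaw":0},{"grip":225,"x":0.0083,"y":0.0354,"z":0,"yaw":0},{"grip":225,"x":0.0083,"y":0.0354,"z":0,"yaw":0},{"grip":225,"x":0.0083,"y":0.0354,"z":0,"yaw":0},{"grip":225,"x":0.0083,"y":0.0354,"z":0,"yaw":0},{"grip":225,"x":0.0083,"y":0.0354,"z":0,"yaw":0},{"grip":225,"x":0.0083,"y":0.0354,"z":0,"yaw":0},{"grip":225,"x":0.0083,"y":0.0354,"z":0,"yaw":0},{"grip":225,"x":0.0083,"y":0.0354,"z":0,"yaw":0},{"grip":225,"x":0.0083,"y":0.0354,"z":0,"yaw":0},{"grip":225,"x":0,"y":0,"z":0,"yaw":-5.6},{"grip":225,"x":0,"y":0,"z":0,"yaw":-5.6},{"grip":225,"x":0,"y":0,"z":0,"yaw":-5.6},{"grip":225,"x":0,"y":0,"z":0,"yaw":0},{"grip":225,"x":0,"y":0,"z":0,"yaw":0},{"grip":225,"x":0,"y":0,"z":0,"yaw":0}]'
python3 - <<'E'
from h import *
w=snap('wrist','w6')
for i in range(4):
    s=sensors.sense();q=s['tool_rot'];print(s['tool_pos'],np.degrees(2*np.arctan2(q[2],q[1])),s['force'],s['grip_width']);get_image('wrist')
# plate +x edge and y edges at z=6 / kerb top z=14 from bright mask above the cartridge
g=cv2.cvtColor(w['color'],cv2.COLOR_RGB2GRAY)
for v in range(130,190,6):
    u=np.where(g[v,180:330]>85)[0]
    if len(u): print(v,u[0]+180,u[-1]+180)
for X in((522.7,-203.5+43,14),(522.7,-203.5-43,14),(522.7,-203.5,6)):print(proj(w,X))
E
```

```text
time: 11.02
tool_pos: [472.6, -203.3, 179.9]
tool_rot: [-0.0, 1.0, -0.003, -0.001]
force: [-0.6, 0.0, -3.0]
grip_width: 19.7
grip_force: 37.4
[ 472.71838038 -203.24682851  180.09722004] -0.2679030406708736 [ 0.89025573  0.47842404 -2.22311289] 20.111991698781544
[ 472.77904185 -203.30051122  180.26320158] -0.25026596286266567 [-1.14157263 -0.36072146 -2.07185169] 19.446373676051465
[ 472.82911301 -203.30174214  180.34335561] -0.2324403440392759 [ 0.05116292 -0.34425753 -2.44105811] 19.678168978322113
[ 472.88751777 -203.3635808   180.47447941] -0.2188594608763276 [-0.34544675 -0.71758532 -2.03878685] 19.60516754084956
142 212 295
148 213 295
154 213 295
160 213 294
166 213 294
172 214 294
178 214 294
184 214 293
(np.float64(211.9483930493227), np.float64(142.11930700435272))
(np.float64(295.4159930729289), np.float64(141.65322809795344))
(np.float64(253.66494131188742), np.float64(141.4502793042927))
```

The plate edges predicted from my estimate (u 211.9–295.4, v 142) match those observed (212–295, 142), so the alignment is good. Now descend to just above the pocket, then feel the way in.

```bash
python3 -m jog '[{"grip":225,"x":0,"y":0,"z":0.012,"yaw":0},{"grip":225,"x":0,"y":0,"z":0.012,"yaw":0},{"grip":225,"x":0,"y":0,"z":0.008,"yaw":0},{"grip":225,"x":0,"y":0,"z":0,"yaw":0},{"grip":225,"x":0,"y":0,"z":0,"yaw":0}]'
python3 -m jog '[{"grip":225,"x":0,"y":0,"z":0.0015,"yaw":0},{"grip":225,"x":0,"y":0,"z":0.0015,"yaw":0},{"grip":225,"x":0,"y":0,"z":0.0015,"yaw":0},{"grip":225,"x":0,"y":0,"z":0.0015,"yaw":0},{"grip":225,"x":0,"y":0,"z":0,"yaw":0}]'
```

```text
time: 11.68
tool_pos: [472.1, -203.1, 146.9]
tool_rot: [-0.001, 1.0, -0.002, -0.001]
force: [-0.1, -0.1, -1.7]
grip_width: 19.5
grip_force: 37.4
time: 12.1
tool_pos: [472.8, -203.6, 142.4]
tool_rot: [-0.0, 1.0, -0.002, -0.0]
force: [0.2, 0.2, -1.5]
grip_width: 19.3
grip_force: 37.4
```

```bash
python3 -m jog '[{"grip":225,"x":0,"y":0,"z":0.001,"yaw":0},{"grip":225,"x":0,"y":0,"z":0.001,"yaw":0},{"grip":225,"x":0,"y":0,"z":0.001,"yaw":0},{"grip":225,"x":0,"y":0,"z":0.001,"yaw":0},{"grip":225,"x":0,"y":0,"z":0,"yaw":0}]'
python3 -m jog '[{"grip":225,"x":0,"y":0,"z":0.001,"yaw":0},{"grip":225,"x":0,"y":0,"z":0.001,"yaw":0},{"grip":225,"x":0,"y":0,"z":0.001,"yaw":0},{"grip":225,"x":0,"y":0,"z":0.001,"yaw":0},{"grip":225,"x":0,"y":0,"z":0,"yaw":0}]'
```

```text
time: 12.52
tool_pos: [472.7, -203.5, 138.3]
tool_rot: [-0.0, 1.0, -0.002, -0.0]
force: [-0.1, 0.0, -1.7]
grip_width: 19.3
grip_force: 37.4
time: 12.93
tool_pos: [472.7, -203.5, 134.2]
tool_rot: [-0.0, 1.0, -0.002, -0.0]
force: [-0.4, 0.4, -2.6]
grip_width: 19.7
grip_force: 37.4
```

Bottom about 10 mm into the pocket with no contact force. Continue.

```bash
python3 -m jog '[{"grip":225,"x":0,"y":0,"z":0.0015,"yaw":0},{"grip":225,"x":0,"y":0,"z":0.0015,"yaw":0},{"grip":225,"x":0,"y":0,"z":0.0015,"yaw":0},{"grip":225,"x":0,"y":0,"z":0.0015,"yaw":0},{"grip":225,"x":0,"y":0,"z":0,"yaw":0}]'
python3 -m jog '[{"grip":225,"x":0,"y":0,"z":0.002,"yaw":0},{"grip":225,"x":0,"y":0,"z":0.002,"yaw":0},{"grip":225,"x":0,"y":0,"z":0.002,"yaw":0},{"grip":225,"x":0,"y":0,"z":0.002,"yaw":0},{"grip":225,"x":0,"y":0,"z":0,"yaw":0}]'
```

```text
time: 13.35
tool_pos: [472.6, -203.4, 128.0]
tool_rot: [-0.0, 1.0, -0.002, -0.0]
force: [-0.1, 1.3, -2.4]
grip_width: 19.8
grip_force: 37.4
time: 13.77
tool_pos: [472.5, -203.4, 119.9]
tool_rot: [-0.0, 1.0, -0.002, -0.0]
force: [-0.7, 0.6, -3.0]
grip_width: 20.0
grip_force: 37.4
```

```bash
python3 -m jog '[{"grip":225,"x":0,"y":0,"z":0.002,"yaw":0},{"grip":225,"x":0,"y":0,"z":0.002,"yaw":0},{"grip":225,"x":0,"y":0,"z":0.002,"yaw":0},{"grip":225,"x":0,"y":0,"z":0.002,"yaw":0},{"grip":225,"x":0,"y":0,"z":0.002,"yaw":0},{"grip":225,"x":0,"y":0,"z":0,"yaw":0}]'
python3 -m jog '[{"grip":225,"x":0,"y":0,"z":0.001,"yaw":0},{"grip":225,"x":0,"y":0,"z":0.001,"yaw":0},{"grip":225,"x":0,"y":0,"z":0.001,"yaw":0},{"grip":225,"x":0,"y":0,"z":0,"yaw":0}]'
```

```text
time: 14.27
tool_pos: [472.6, -203.4, 110.0]
tool_rot: [-0.0, 1.0, -0.002, -0.0]
force: [0.4, -0.2, -2.2]
grip_width: 20.0
grip_force: 37.4
time: 14.6
tool_pos: [472.8, -203.5, 107.3]
tool_rot: [-0.0, 1.0, -0.002, -0.0]
force: [0.1, 0.6, -1.6]
grip_width: 19.7
grip_force: 37.4
```

```bash
python3 -m jog '[{"grip":225,"x":0,"y":0,"z":0.0007,"yaw":0},{"grip":225,"x":0,"y":0,"z":0.0007,"yaw":0},{"grip":225,"x":0,"y":0,"z":0.0006,"yaw":0},{"grip":225,"x":0,"y":0,"z":0,"yaw":0}]'
python3 -m jog '[{"grip":225,"x":0,"y":0,"z":0.0004,"yaw":0},{"grip":225,"x":0,"y":0,"z":0.0004,"yaw":0},{"grip":225,"x":0,"y":0,"z":0,"yaw":0},{"grip":225,"x":0,"y":0,"z":0,"yaw":0}]'
```

```text
time: 14.93
tool_pos: [472.8, -203.6, 105.4]
tool_rot: [-0.0, 1.0, -0.002, -0.0]
force: [0.9, 0.1, -1.8]
grip_width: 19.5
grip_force: 37.4
time: 15.27
tool_pos: [472.8, -203.6, 104.7]
tool_rot: [-0.0, 1.0, -0.002, -0.0]
force: [0.7, -0.1, -1.8]
grip_width: 19.3
grip_force: 37.4
```

```bash
python3 -m jog '[{"grip":225,"x":0,"y":0,"z":0.0005,"yaw":0},{"grip":225,"x":0,"y":0,"z":0.0005,"yaw":0},{"grip":225,"x":0,"y":0,"z":0,"yaw":0},{"grip":225,"x":0,"y":0,"z":0,"yaw":0}]'
```

```text
time: 15.6
tool_pos: [473.0, -203.6, 104.3]
tool_rot: [0.0, 1.0, -0.002, 0.0]
force: [-1.9, 1.5, 2.4]
grip_width: 19.5
grip_force: 37.7
```

Contact with the flange at TCP z≈104.2, the expected home height. One more half millimetre to seat it.

```bash
python3 -m jog '[{"grip":225,"x":0,"y":0,"z":0.0005,"yaw":0},{"grip":225,"x":0,"y":0,"z":0,"yaw":0},{"grip":225,"x":0,"y":0,"z":0,"yaw":0}]'
```

```text
time: 15.85
tool_pos: [473.0, -203.7, 104.3]
tool_rot: [-0.0, 1.0, -0.002, -0.0]
force: [-3.1, 2.0, 5.7]
grip_width: 19.8
grip_force: 38.0
```

Seated: no further travel, force rising to 5.7 N. Release and let the collar come up.

```bash
python3 -m jog '[{"grip":190,"x":0,"y":0,"z":0,"yaw":0},{"grip":175,"x":0,"y":0,"z":0,"yaw":0},{"grip":165,"x":0,"y":0,"z":0,"yaw":0},{"grip":165,"x":0,"y":0,"z":0,"yaw":0},{"grip":165,"x":0,"y":0,"z":0,"yaw":0}]'
python3 -m jog '[{"grip":165,"x":0,"y":0,"z":-0.002,"yaw":0},{"grip":165,"x":0,"y":0,"z":-0.003,"yaw":0},{"grip":165,"x":0,"y":0,"z":-0.003,"yaw":0},{"grip":165,"x":0,"y":0,"z":-0.003,"yaw":0},{"grip":165,"x":0,"y":0,"z":-0.003,"yaw":0},{"grip":165,"x":0,"y":0,"z":0,"yaw":0}]'
```

```text
time: 16.27
tool_pos: [474.3, -205.2, 105.6]
tool_rot: [0.002, 1.0, -0.001, 0.002]
force: [-1.5, -1.7, 8.1]
grip_width: 30.6
grip_force: 3.7
time: 16.77
tool_pos: [472.9, -203.5, 117.4]
tool_rot: [-0.0, 1.0, -0.002, 0.0]
force: [-0.7, 0.7, 0.1]
grip_width: 30.0
grip_force: 0.0
```

```bash
python3 -m jog '[{"grip":165,"x":0,"y":0,"z":-0.01,"yaw":0},{"grip":165,"x":0,"y":0,"z":-0.02,"yaw":0},{"grip":150,"x":0,"y":0,"z":-0.03,"yaw":0},{"grip":100,"x":0,"y":0,"z":-0.04,"yaw":0},{"grip":0,"x":0,"y":0,"z":-0.04,"yaw":0},{"grip":0,"x":0,"y":0,"z":0,"yaw":0},{"grip":0,"x":0,"y":0,"z":0,"yaw":0},{"grip":0,"x":0,"y":0,"z":0,"yaw":0}]'
python3 - <<'E'
from h import *
w=snap('wrist','w7');s=sensors.sense();print(s['tool_pos'],s['force'],s['grip_width'],s['time'])
c=w['color'][110:260,100:350,::-1];w2=snap('scene','scene2')
a=cv2.resize(c,None,fx=2,fy=2,interpolation=cv2.INTER_CUBIC)
b=w2['color'][130:260,180:400,::-1];b=cv2.resize(b,(500,295),interpolation=cv2.INTER_CUBIC)
cv2.imwrite('pics/fin.png',np.vstack([a,b]))
for z in(126,136,118):print(z,proj(w,(473.2,-203.5,z)))
for z,(dx,dy) in((126,(13,10)),(126,(13,-10)),(126,(-13,10)),(126,(-13,-10))):
    u,v=proj(w,(473.2+dx,-203.5+dy,z));print('crop px',(u-100)*2,(v-110)*2)
E
```

```text
time: 17.43
tool_pos: [472.6, -203.3, 257.2]
tool_rot: [-0.0, 1.0, -0.002, 0.0]
force: [-0.4, -0.6, -0.2]
grip_width: 85.4
grip_force: 0.0
[ 472.15586913 -203.0490972   255.96505208] [ 0.22694191 -0.54079413 -0.19325781] 85.44262339809946 17.4833
126 (np.float64(253.77776703023437), np.float64(197.08394944642217))
136 (np.float64(253.79259763423116), np.float64(199.8451527382981))
118 (np.float64(253.76667792491352), np.float64(195.01934883255112))
crop px 286.2422365809894 147.55056291454144
crop px 328.6947832022406 147.4019850300972
crop px 286.9673314443245 200.2360933739618
crop px 328.31695658048 200.09602001697857
```

View pics/fin.png

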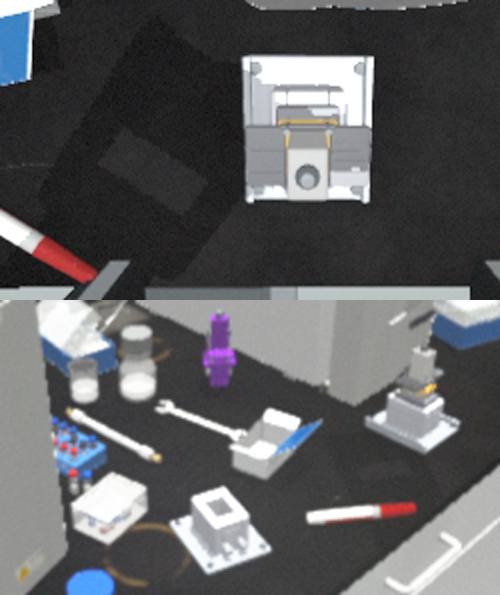

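The last picture shows the wash dock empty and the cartridge upright in the parking dock. Its block top is at crop (286–328, 147–200), exactly where fully home predicts. The collar came up when I let go, and the bystanders are where they were. I'm handing the job in.

```bash
python3 -c "
from plant import job
print(job.job_done())"
```

```text
the job is handed in; nothing more can be done
None
```

The cartridge is out of the wash dock and sits fully home in the parking dock, released with its collar up. I didn't test the clip by tugging. Forces on the tool stayed under about 11 N, it took about 17.5 s, and the job is handed in.

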